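# Turn a bonded panel in its frame, lock it and weight the joint

### The arm

A 6-joint arm with a two-finger parallel gripper is mounted at the origin on a cart in front of the work surface, level with it; the furniture and walls round the work are solid. World frame = base frame: x ahead of the robot, y to its left, z up, the work surface at z = 0. Lengths are in mm, angles in degrees, forces in N, time in s.
With the tool pointing down it reaches from about 325 to 900 mm from the base axis. Payload 3.5 kg.
Tool frame: the origin (TCP) lies on the centre line of the jaws, within the pads' length; the fingertips stand 25 mm ahead of it and the grasp point (between the pads) lies 6 mm ahead of it; z points along the fingers, y is the line along which they close (so a half turn about z gives the same grasp; the last joint's range is limited). The gripper opens to 85 mm and grips with 20 to 120 N. Pads are 22 mm wide; open, the fingers measure 114 mm over their backs; the gripper's body (76 mm by 85 mm) begins 54 mm behind the grasp point. The pads swing forward as they close: fully open they stand 13 mm farther back than shut.
Start: joints at [70.164, 15.837, -1.513, 72.651, 0, 84.076], TCP at [150.27, 606.664, 256.313] pointing down, gripper open.
Joint ranges: [-178.77, 178.77], [-48.84, 107.48], [-61.69, 71.31], [-111.58, 123.2], [-90, 87.43], [-180, 180]. Speed limits (degrees/s): [147.25, 147.25, 180, 180, 180, 180].

### API

Orientations are given as a 3x3 rotation matrix whose columns are the frame's x, y, z axes.
In Python, from plant import arm gives the robot as it stands.
- The arm moves only by the shell command python3 -m pendant 'ROWS' [OPENING]. ROWS is JSON, a list of rows, each a list of 4 numbers: the shift along the tool's x, y, z in units of 50 mm (1.0 is 50 mm), then the turn about the tool's z in units of 6 degrees (1.0 is 6 degrees). A call has exactly 10 rows; each row is the pose to reach, as a shift and turn from the pose commanded when the call began, along the tool's axes at that moment; what a row does not reach only later rows make up. A row lasts 1/10 s, in which the tool goes at most 50 mm and 8.59 degrees, less where a joint would pass 70% of its speed; a pose out of reach is approached as far as the arm can. A call with a gripper value outside its range is refused whole. OPENING is the closure, from 0 (fully open) to 1 (shut), set as the call begins (- or left out, the last holds). The fingers move at their own pace and stop on an object; the grip force is fixed at half the most. Time passes only in rows, so rows that repeat a pose let the fingers close, or fill a call up. It gives the time, the measured TCP pose, the force, the opening and the grip force at its end, in the units of the state.
- arm.state(): the state, without advancing time (a new reading comes with each control period).
- arm.snapshot(name): name is "scene" or "top"; returns a dict with "color" (480x640x3 uint8, red, green, blue), "fx", "fy", "cx", "cy" (pixels), "distortion" ([k1, k2, p1, p2, k3] as OpenCV has them; the pictures are not rectified), "position" and "orientation" of the camera in the world. Camera axes: x right, y up, looking along -z (the intrinsics and any distortion apply to the point x, -y, -z); pixel columns grow to the right and rows downward; lengths in mm; the calibration is good to about 2 mm. A picture is of the moment at which its call begins. There is no depth.
- arm.sign_off(): hands the job in; it is judged then, once.
The state is a dict: "time_s": time; "joint_positions": joint angles; "qvel": joint speeds; "effort": joint torques, N m; "ee_pos": TCP position; "eef_rot": TCP orientation; "contact_force": force on the tool from outside, world axes, zero at the start; "torque": the same for the moment, N m; "gripper_width": finger opening in mm; "grasp_force": force on a finger pad.
Only numpy, scipy, OpenCV 4.12 (cv2) and the standard library are available. Lean on these libraries where they do the work, as an engineer would, in place of code of your own. Each camera call takes 0.05 s, during which the arm holds its last target. There are 200 camera calls.

### The job

The bonded panel in the turning frame has to set rib side up under load. Press down the red stop button on the small grey box beside the frame first; then loosen the lock knob, turn the panel over until its rib side is flat on top against the stop, tighten the lock knob again, and lay every spare jaw that is on the bench on the narrow rib so that it rests on the rib alone. When they are all lying there, turn the stop button clockwise until it comes back up, and leave the other things on the bench where they are.

Things in the scene. Friction and masses are not known exactly. Their poses are not given: they have to be found in the camera images.
- frame: the fixed turning frame: base plate 80 x 300 x 11 mm, a grey bearing block near each end of its length, tops 102 mm above the underside. Origin: centre of its underside. x points away from the robot (within 25 degrees), y along the panel's axis to the robot's left, z up. The block at -y carries the lock knob; the shaft's axis is 82 mm above the underside.
- panel_center (a point): centre of the panel, on the turning axis: an aluminium plate 110 (across) x 180 (along the axis) x 6 mm; the axis is its long middle line, in its mid-plane. Axes turn with the panel: y the turning axis, x across, z out of the film side (pale film 70 x 130 mm), -z out of the rib side, where each long edge has a flange 3 mm thick, 6 mm high. The blocks begin 109 mm from this point.
- panel (a joint): turn about the frame's y axis, rad. 0: flat, rib below; growing, the edge nearest the robot rises and goes over the top, away from the robot; 3.14: flat, rib on top, at a hard stop. Starts 0.7 to 1.25: near edge up, leaning to the robot, rib side facing it. It turns stiffly (0.3 N m) and stays as left; fingertips can push the raised edge over and down.
- rib_top (a point): middle of the crest of the rib, 9 mm from the turning axis: a flat steel bar 16 mm wide, 178 mm long, 6 mm proud of the rib side, along the panel's long middle line. z points out of the rib (up when the panel joint is 3.14), y along it, x across. A 26 mm wide jaw more than 8 mm off the middle line tips off; three jaws fit end to end along it, or they may lie across it.
- lock_knob (a joint): turn of the lock knob, rad, clockwise seen from above: 0 fully loose, 1.4 hard tight, friction 0.06 N m, stays where it is left. Counts as loose below 0.3 and as tight above 1.1; loosen it before turning the panel. Starts tight (1.25 to 1.4).
- lock_grip (a point): the lock knob's grip: middle of an upright black wing 34 mm long (along this point's x), 11 mm thick (its y) and 17 mm high, centred on the knob's vertical axis, on top of the bearing block at the frame's -y end. Below the wing, from 7.5 mm under this point, is a round hub 22 mm across; the block's top is 18.5 mm below this point.
- stop_box: the fixed stop box, a grey housing 66 x 66 x 48 mm with a black collar (48 mm across, top 53 mm above the underside) and the red mushroom button on top. Origin: centre of its underside.
- stop_top (a point): centre of the top of the mushroom head, which moves and turns with the head. Head 40 mm across, upright side wall from 5 to 18 mm below this point, underside 21 mm below this point; with the head up the underside is 9 mm above the black collar, pressed 3 mm.
- stop_press (a joint): how far the stop button is pushed down, m: 0 up, 0.006 fully down. It yields at 3 N and stays down when let go. Starts 0.
- stop_turn (a joint): turn of the mushroom head, rad, clockwise seen from above: starts 0, stop at 0.9. With the button down, turning the head clockwise lifts it: fully up (6 mm higher) at about 0.85; needs about 0.1 N m, the hand should rise with it.
- jaw_1: a steel spare grip jaw, one of up to three alike (some may be absent): a dark block 50 x 26 x 13 mm, 0.12 kg, with one serrated 50 x 26 mm face. Starts lying flat on the bench (z = 0) in front of the frame; the grey mat behind, under frame and stop box, is 8 mm thick. Origin: centre of its 50 x 26 underside; x along the 50 mm, y along the 26 mm, z 13 mm up through the block.
- jaw_2: a steel spare grip jaw, one of up to three alike (some may be absent): a dark block 50 x 26 x 13 mm, 0.12 kg, with one serrated 50 x 26 mm face. Starts lying flat on the bench (z = 0) in front of the frame; the grey mat behind, under frame and stop box, is 8 mm thick. Origin: centre of its 50 x 26 underside; x along the 50 mm, y along the 26 mm, z 13 mm up through the block.
- jaw_3: a steel spare grip jaw, one of up to three alike (some may be absent): a dark block 50 x 26 x 13 mm, 0.12 kg, with one serrated 50 x 26 mm face. Starts lying flat on the bench (z = 0) in front of the frame; the grey mat behind, under frame and stop box, is 8 mm thick. Origin: centre of its 50 x 26 underside; x along the 50 mm, y along the 26 mm, z 13 mm up through the block.
- stopper: a brown conical rubber stopper, 32 mm across, 28 mm high. A bystander on the bench among the jaws; not part of the job. Origin: centre of its underside.
- weight: a brass 100 g weight with a knob, 24 mm across, 35 mm high. A bystander on the bench among the jaws; not part of the job. Origin: centre of its underside.
- clip: a black binder clip, 32 x 29 x 36 mm. A bystander on the bench among the jaws; not part of the job. Origin: centre of its underside.
- hex_key: a dark hexagon key lying flat, 82 x 32 x 9 mm. A bystander on the bench among the jaws; not part of the job. Origin: centre of its underside.

How it is judged (in metres and radians):
On the way, in this order (a step that is already met when the one before it is completed fails the run):
1. the stop button is pressed down (value of joint stop_press above 0.004 m), for 0.2 s.
2. the lock knob is loosened, the stop button still down (value of joint stop_press above 0.004 m and value of joint lock_knob below 0.3 rad), for 0.2 s.
3. the panel is turned over, rib side up against the stop (value of joint stop_press above 0.004 m and value of joint panel above 3.05 rad), for 0.2 s.
4. the lock knob is tight again with the panel flat (all of step 3 and value of joint lock_knob above 1.1 rad), for 0.2 s.
5. every jaw lies on the rib of the locked panel, the stop button still down (all of step 4 and x of jaw_1 in the frame of rib_top between -0.01 and 0.01 m and y of jaw_1 in the frame of rib_top between -0.09 and 0.09 m and z of jaw_1 in the frame of rib_top between -0.003 and 0.018 m and x of jaw_2 in the frame of rib_top between -0.01 and 0.01 m and y of jaw_2 in the frame of rib_top between -0.09 and 0.09 m and z of jaw_2 in the frame of rib_top between -0.003 and 0.018 m and x of jaw_3 in the frame of rib_top between -0.01 and 0.01 m and y of jaw_3 in the frame of rib_top between -0.09 and 0.09 m and z of jaw_3 in the frame of rib_top between -0.003 and 0.018 m), for 0.3 s.
6. the stop button is turned clockwise and is up again (value of joint stop_turn above 0.65 rad and value of joint stop_press below 0.002 m), for 0.2 s.
At the end, for the whole second after the job is handed in: Panel flat, rib up (joint above 3.05 rad); lock knob tight (above 1.1); stop button up (within 2 mm), head turned over 0.65 rad; every jaw present at rest on the rib: origin within 10 mm of its middle line, 90 mm along it, -3 to 18 mm above its crest (all of step 6 and value of joint panel above 3.05 rad and value of joint lock_knob above 1.1 rad and x of jaw_1 in the frame of rib_top between -0.01 and 0.01 m and y of jaw_1 in the frame of rib_top between -0.09 and 0.09 m and z of jaw_1 in the frame of rib_top between -0.003 and 0.018 m and x of jaw_2 in the frame of rib_top between -0.01 and 0.01 m and y of jaw_2 in the frame of rib_top between -0.09 and 0.09 m and z of jaw_2 in the frame of rib_top between -0.003 and 0.018 m and x of jaw_3 in the frame of rib_top between -0.01 and 0.01 m and y of jaw_3 in the frame of rib_top between -0.09 and 0.09 m and z of jaw_3 in the frame of rib_top between -0.003 and 0.018 m and linear speed of each of jaw_1, jaw_2, jaw_3 below 0.02 m/s); the robot touches nothing.
It fails at once if a bystander is pushed more than 5 cm away (distance of any of stopper, weight, clip, hex_key from where it was at the start of the episode above 0.05 m).
Of jaw_1, jaw_2, jaw_3 only 2 to 3 are there at a start; the rules pass over those that are not, and their reading is None.
At some moment in a run one of jaw_1, jaw_2, jaw_3 may be knocked a few centimetres aside while the robot is not near it.
Once in a run the grip may slacken for a moment while it holds something.
It also fails if it takes over 210 s, if anything falls off the work surface, if the arm or the gripper's body presses on something with over 40 N, if the wrist force passes 120 N, or if a joint passes its speed limit or range.

## Working session

There is one attempt and no reset: what is moved stays moved. The work goes in short steps, Python scripts to look and compute and a shell command to move; the robot and the scene stay as the last step left them, time stands still between calls to the robot, and variables do not carry over. Pictures are saved under pics/ and viewed, at most 14 in all, crops included, and the job is handed in when it is done.

```bash
mkdir -p pics; ls; python3 - <<'E'
from plant import arm
import cv2,json,numpy as np
s=arm.state();print({k:np.round(v,3).tolist() for k,v in s.items()})
for n in("scene","top"):
    d=arm.snapshot(n);cv2.imwrite(f"pics/{n}0.png",d["color"][:,:,::-1])
    print(n,{k:np.round(v,4).tolist() for k,v in d.items() if k!="color"})
E
```

```text
pics
{'time_s': 0.0, 'joint_positions': [70.165, 15.879, -1.598, 72.652, -0.001, 84.076], 'qvel': [-0.029, 0.043, -0.037, -0.095, -0.082, -0.02], 'effort': [-0.002, -44.551, 29.52, 0.016, -0.0, -0.0], 'ee_pos': [150.015, 605.974, 255.147], 'eef_rot': [[-0.971, 0.24, -0.001], [0.24, 0.971, -0.002], [0.0, -0.002, -1.0]], 'contact_force': [0.228, 0.551, -0.06], 'torque': [0.019, -0.02, -0.022], 'grasp_force': 0.0, 'gripper_width': 85.436}
scene {'fx': 515.5232, 'fy': 515.5232, 'cx': 326.3369, 'cy': 241.1296, 'distortion': [-0.0074, 0.0, 0.0, 0.0, 0.0], 'position': [-5.0907, -618.6424, 630.1271], 'orientation': [[0.6415, 0.4723, -0.6045], [-0.7671, 0.3923, -0.5076], [-0.0026, 0.7893, 0.614]]}
top {'fx': 587.6239, 'fy': 587.6239, 'cx': 316.4021, 'cy': 245.3111, 'distortion': [-0.143, 0.0, 0.0, 0.0, 0.0], 'position': [393.2509, -200.8321, 993.9101], 'orientation': [[0.0092, 0.9949, -0.1001], [-0.9999, 0.0101, 0.0089], [0.0099, 0.1, 0.9949]]}
```

View pics/top0.png

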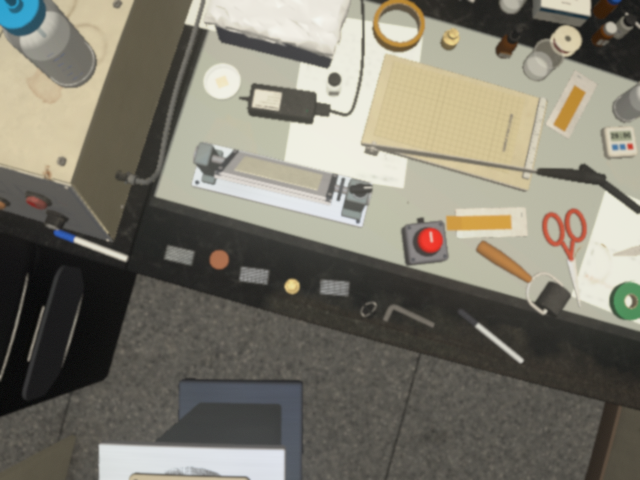

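View pics/scene0.png

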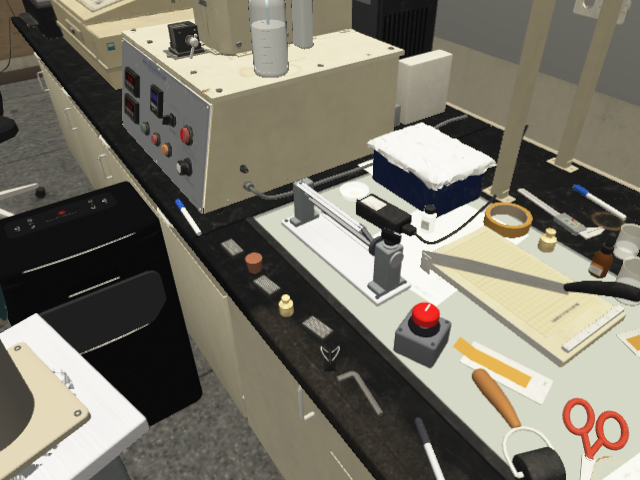

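The top view shows the frame at about (200-370, 150-220) with its knob at (359,188), the stop button at (429,240), jaws at (180,255), (254,275) and (335,287), the stopper at (219,259), the weight at (291,286), the clip at (369,309) and the hex key at (405,315). All three jaws are present.

```bash
cat > h.py <<'E'
from plant import arm
import cv2,numpy as np
def snap(n): 
    return arm.snapshot(n)
def cam(d):
    K=np.array([[d["fx"],0,d["cx"]],[0,d["fy"],d["cy"]],[0,0,1]]);F=np.diag([1,-1,-1.])
    R=F@np.array(d["orientation"]).T; t=-R@np.array(d["position"])
    return K,np.array(d["distortion"]),R,t
def proj(d,P):
    K,D,R,t=cam(d);return cv2.projectPoints(np.array(P,float).reshape(-1,1,3),cv2.Rodrigues(R)[0],t,K,D)[0].reshape(-1,2)
def ray(d,uv):
    K,D,R,t=cam(d);n=cv2.undistortPoints(np.array(uv,float).reshape(-1,1,2),K,D).reshape(-1,2)
    return np.c_[n,np.ones(len(n))]@R
def at_z(d,uv,z):
    r=ray(d,uv);p=np.array(d["position"]);return p+r*((z-p[2])/r[:,2])[:,None]
def crop(d,x0,y0,x1,y1,s,f):
    cv2.imwrite(f,cv2.resize(d["color"][y0:y1,x0:x1,::-1],None,fx=s,fy=s,interpolation=cv2.INTER_CUBIC))
def rows(target,yaw=None):
    "shift to target TCP (world) in tool axes/units; yaw: world dir (deg) wanted for tool y axis, mod 180"
    s=arm.state();R=np.array(s["eef_rot"]);v=R.T@(np.array(target)-np.array(s["ee_pos"]))/50
    o=[*v]
    cur=np.degrees(np.arctan2(R[1,1],R[0,1]))
    if yaw is not None: o.append((((cur-yaw)+90)%180-90)/6)
    return np.round(o,3),"cur tool-y dir",round(cur,1),"j",np.round(s["joint_positions"],1)
E
python3 - <<'E'
from h import *
import pickle
d=snap("top");e=snap("scene");pickle.dump((d,e),open("v0.pkl","wb"))
a=d["color"][130:230,180:450,::-1];b=d["color"][235:335,150:450,::-1]
cv2.imwrite("pics/a.png",np.vstack([cv2.resize(a,(800,296),interpolation=2),cv2.resize(b,(800,267),interpolation=2)]))
crop(e,260,160,460,360,3,"pics/b.png")
E
```

```text
(no output)
```

View pics/a.png

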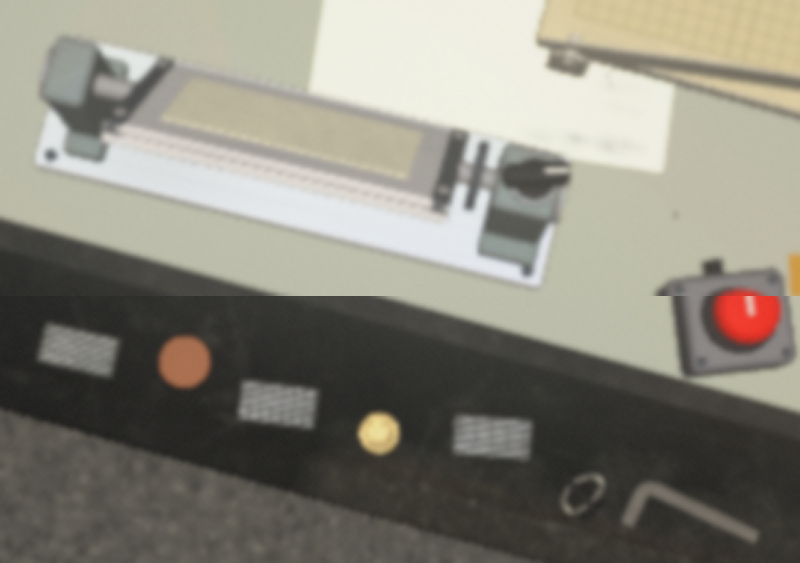

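View pics/b.png

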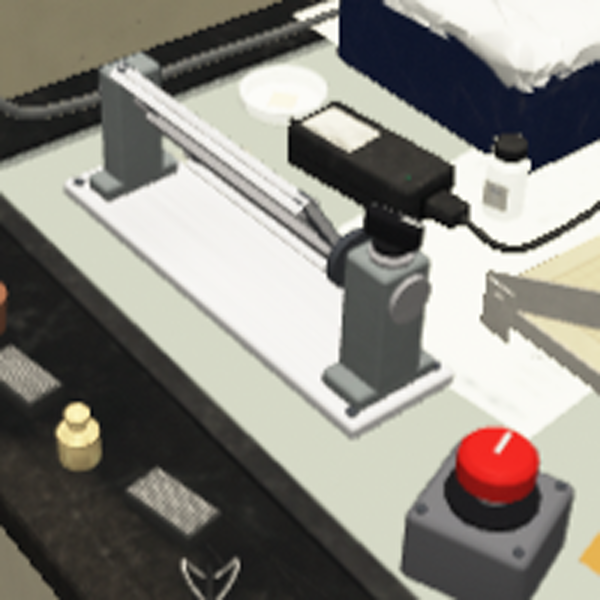

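```bash
python3 - <<'E'
from h import *
import pickle
d,e=pickle.load(open("v0.pkl","rb"))
A=lambda x,y:(180+x/2.963,130+y/2.963); B=lambda x,y:(150+x/2.667,235+(y-296)/2.667); C=lambda x,y:(260+x/3,160+y/3)
n=at_z(d,[A(38,160),A(541,282)],19);print("plate",n.round(1),np.linalg.norm(n[1]-n[0]))
u=(n[0]-n[1])/np.linalg.norm(n[0]-n[1]);x=np.array([u[1],-u[0],0]);print("yaw y",np.degrees(np.arctan2(u[1],u[0])))
c=n.mean(0)+40*x;print("center",c, "knob? y-127",c-u*127)
n2=at_z(e,[C(68,182),C(352,430)],19);print("plate scene",n2.round(1))
def tri(p,q):
    M=[];b=[]
    for dd,uv in((d,p),(e,q)):
        r=ray(dd,[uv])[0];r/=np.linalg.norm(r);P=np.eye(3)-np.outer(r,r);M.append(P);b.append(P@np.array(dd["position"]))
    return np.linalg.lstsq(np.vstack(M),np.hstack(b),rcond=None)[0]
k=at_z(d,[A(502,174),A(569,172),A(535,173)],137);print("wing",k.round(1), "scene",at_z(e,[C(395,222)],135).round(1))
print("blk",at_z(d,[A(500,155),A(560,218)],110).round(1))
print("stop top",at_z(d,[B(748,310)],91).round(1),at_z(e,[C(497,455)],91).round(1),"tri",tri(B(748,310),C(497,455)).round(1))
print("collar/housing top", at_z(d,[B(675,305),B(790,275),B(690,378),B(795,350)],56).round(1))
for L,R in(((42,342),(117,358)),((240,401),(317,410)),((453,434),(531,441))):
    p=at_z(d,[B(*L),B(*R)],13);v=p[0]-p[1];print("jaw",p.mean(0).round(1),np.linalg.norm(v).round(1),"dir",np.degrees(np.arctan2(v[1],v[0])).round(1))
print("jaw scene",at_z(e,[(232,247),(266.5,285),(317.5,326.5)],13).round(1))
print("by",at_z(d,[B(185,362),B(379,433),B(583,494),B(690,510)],15).round(1))
# panel: raised edge (film side near top edge)
print("panel", at_z(d,[A(105,135),A(445,212)],120).round(1))
E
```

```text
plate [[ 593.7    0.9   19. ]
 [ 526.1 -286.7   19. ]] 295.41336370577363
yaw y 76.76768487366839
center [ 598.82833727 -152.08165781   19.        ] knob? y-127 [ 569.75804521 -275.70980233   19.        ]
plate scene [[ 591.8   -1.5   19. ]
 [ 521.1 -287.5   19. ]]
wing [[ 564.4 -256.8  137. ]
 [ 565.8 -290.4  137. ]
 [ 565.1 -273.3  137. ]] scene [[ 563.  -277.4  135. ]]
blk [[ 579.7 -257.5  110. ]
 [ 547.1 -288.5  110. ]]
stop top [[ 493.8 -386.5   91. ]] [[ 490.  -390.3   91. ]] tri [ 494.6 -387.8   85.7]
collar/housing top [[ 500.3 -349.1   56. ]
 [ 519.5 -419.9   56. ]
 [ 456.1 -357.9   56. ]
 [ 473.7 -422.3   56. ]]
jaw [472.8  20.3  13. ] 49.3 dir 78.8
jaw [ 439.3 -106.6   13. ] 48.7 dir 84.0
jaw [ 420.6 -240.5   13. ] 49.0 dir 85.4
jaw scene [[ 472.4   19.4   13. ]
 [ 438.9 -108.1   13. ]
 [ 421.9 -240.9   13. ]]
by [[ 465.8  -47.4   15. ]
 [ 422.7 -169.9   15. ]
 [ 385.8 -297.4   15. ]
 [ 376.2 -364.5   15. ]]
panel [[ 586.2  -54.3  120. ]
 [ 547.7 -228.9  120. ]]
```

```bash
python3 -m pendant '[[-0.7,-0.77,-0.2,0],[-1.4,-1.54,-0.4,0],[-2.1,-2.3,-0.6,0],[-2.8,-3.1,-0.8,0],[-3.5,-3.8,-0.9,0],[-4.2,-4.6,-0.9,0],[-4.9,-5.4,-0.9,0],[-5.6,-6.2,-0.9,0],[-6.3,-6.9,-0.9,0],[-6.3,-6.9,-0.9,0]]' 1; python3 -c "
from h import *
print(rows([493,-388,160],77))"
```

```text
time_s: 1.2
ee_pos: [374.2, 193.0, 301.4]
eef_rot: [[-0.97, 0.244, 0.001], [0.244, 0.97, -0.001], [-0.001, -0.001, -1.0]]
contact_force: [0.6, -0.2, 0.6]
gripper_width: 0.2
grasp_force: 0.0
(array([ -5.137, -10.688,   2.839,  -0.188]), 'cur tool-y dir', np.float64(75.9), 'j', array([ 18.5,  -6.6, -20.6,  76. ,  -0.1,  32.6]))
```

```bash
python3 -m pendant '[[-0.4,-0.8,0,0],[-0.8,-1.7,0,0],[-1.2,-2.5,0,0],[-1.6,-3.3,0.3,0],[-2.0,-4.2,0.6,0],[-2.4,-5,1,0],[-2.8,-5.8,1.4,0],[-3.2,-6.7,1.7,0],[-3.6,-7.5,2,0],[-4,-8.3,2.2,0]]'; python3 -m pendant '[[-0.4,-0.8,0.2,0],[-0.8,-1.6,0.4,0],[-1.14,-2.3,0.6,0],[-1.14,-2.38,0.64,0],[-1.14,-2.38,0.64,-0.2],[-1.14,-2.38,0.64,-0.2],[-1.14,-2.38,0.64,-0.2],[-1.14,-2.38,0.64,-0.2],[-1.14,-2.38,0.64,-0.2],[-1.14,-2.38,0.64,-0.2]]'; python3 -c "
from h import *
print(rows([493,-388,116],77))
e=snap('scene');crop(e,340,180,540,380,3,'pics/c.png')
d=snap('top');crop(d,380,190,480,290,5,'pics/c2.png')
"
```

```text
time_s: 2.2
ee_pos: [466.8, -256.5, 189.9]
eef_rot: [[-0.97, 0.241, -0.001], [0.241, 0.97, 0.001], [0.001, 0.001, -1.0]]
contact_force: [0.7, 0.3, -0.0]
gripper_width: -0.1
grasp_force: 0.0
time_s: 3.2
ee_pos: [494.3, -383.6, 159.7]
eef_rot: [[-0.976, 0.219, 0.0], [0.219, 0.976, -0.0], [-0.0, -0.0, -1.0]]
contact_force: [-0.1, -0.6, -0.5]
gripper_width: -0.3
grasp_force: 0.0
(array([ 0.006, -0.091,  0.875,  0.055]), 'cur tool-y dir', np.float64(77.3), 'j', array([-43.7,  19.5,  -8.6,  61.8,  -0. , -31.1]))
```

View pics/c.png

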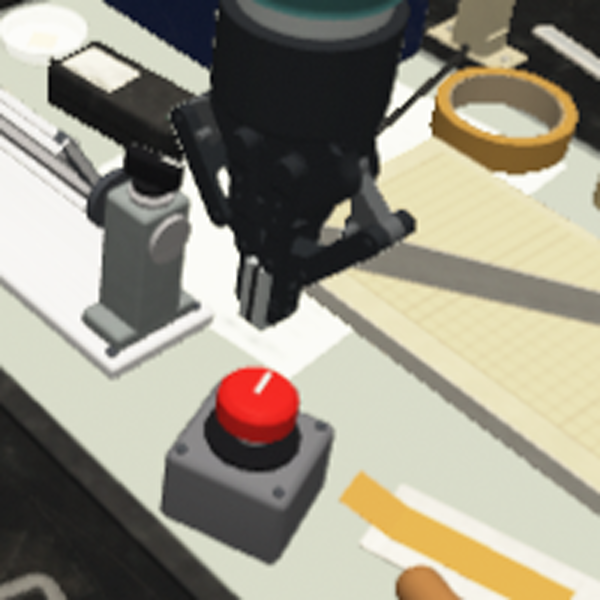

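The closed fingers stand about 45 mm above the button, roughly centred over it.

```bash
python3 -m pendant '[[0,-0.1,0.2,0],[0,-0.1,0.4,0],[0,-0.1,0.55,0],[0,-0.1,0.7,0],[0,-0.1,0.8,0],[0,-0.1,0.85,0],[0,-0.1,0.9,0],[0,-0.1,0.93,0],[0,-0.1,0.95,0],[0,-0.1,0.95,0]]'; python3 -m pendant '[[0,0,0.02,0],[0,0,0.04,0],[0,0,0.05,0],[0,0,0.06,0],[0,0,0.07,0],[0,0,0.08,0],[0,0,0.08,0],[0,0,0.08,0],[0,0,0.08,0],[0,0,0.08,0]]'
```

```text
time_s: 4.3
ee_pos: [493.1, -389.0, 112.1]
eef_rot: [[-0.975, 0.22, 0.0], [0.22, 0.975, -0.0], [-0.0, -0.0, -1.0]]
contact_force: [-1.7, 0.6, 2.1]
gripper_width: -0.0
grasp_force: 1.0
time_s: 5.3
ee_pos: [493.3, -389.1, 109.3]
eef_rot: [[-0.976, 0.22, 0.001], [0.22, 0.976, -0.001], [-0.001, -0.0, -1.0]]
contact_force: [-3.2, 2.7, 10.2]
gripper_width: 0.2
grasp_force: 4.9
```

```bash
python3 -m pendant '[[0,0,-0.5,0],[0,0,-1,0],[0,0,-1.62,0],[-0.3,0.85,-1.8,1.2],[-0.6,1.7,-1.8,2.4],[-0.9,2.56,-1.8,3.6],[-0.9,2.56,-1.8,4.8],[-0.9,2.56,-1.8,6],[-0.9,2.56,-1.8,7.2],[-0.9,2.56,-1.8,8.4]]';python3 -m pendant '[[0,0,0,1.2],[0,0,0,2.4],[0,0,0,3.6],[0,0,0,4.1],[0,0,0,4.1],[0,0,0,4.1],[0,0,0,4.1],[0,0,0,4.1],[0,0,0,4.1],[0,0,0,4.1]]' 0; python3 -c "
from h import *
print(rows([565,-274,148],2.4))
e=snap('scene');d=snap('top')
cv2.imwrite('pics/d.png',np.hstack([cv2.resize(e['color'][160:310,340:490,::-1],(400,400),interpolation=2),cv2.resize(d['color'][140:290,310:460,::-1],(400,400),interpolation=2)]))
"
```

```text
time_s: 6.3
ee_pos: [565.6, -273.9, 197.3]
eef_rot: [[-0.448, 0.894, 0.001], [0.894, 0.448, -0.0], [-0.001, 0.0, -1.0]]
contact_force: [0.0, 0.1, -0.6]
gripper_width: -0.3
grasp_force: 0.0
time_s: 7.3
ee_pos: [565.1, -274.0, 197.8]
eef_rot: [[-0.04, 0.999, 0.0], [0.999, 0.04, -0.0], [-0.0, 0.0, -1.0]]
contact_force: [0.0, 1.1, -0.7]
gripper_width: 85.3
grasp_force: 0.0
(array([ 0.   , -0.003,  0.996, -0.017]), 'cur tool-y dir', np.float64(2.3), 'j', array([-31.8,  18.1,  -5.7,  66.2,   0. ,  55.9]))
```

View pics/d.png

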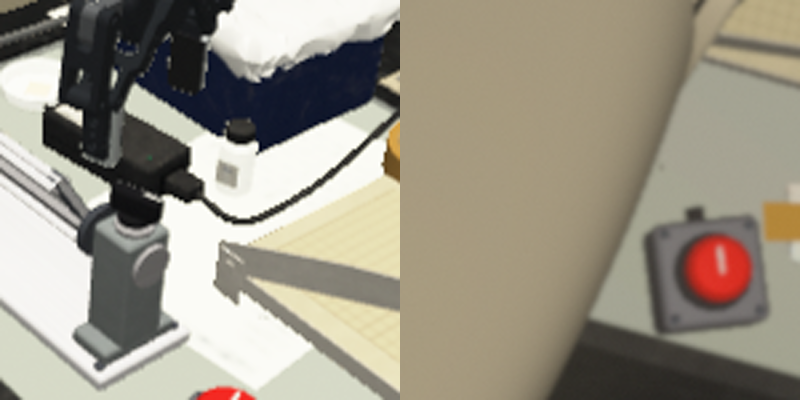

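The open fingers stand either side of the knob wing; going down and gripping.

```bash
python3 -m pendant '[[0,0,0.3,0],[0,0,0.6,0],[0,0,0.8,0],[0,0,0.9,0],[0,0,0.98,0],[0,0,0.98,0],[0,0,0.98,0],[0,0,0.98,0],[0,0,0.98,0],[0,0,0.98,0]]';python3 -m pendant '[[0,0,0,0],[0,0,0,0],[0,0,0,0],[0,0,0,0],[0,0,0,0],[0,0,0,0],[0,0,0,0],[0,0,0,0],[0,0,0,0],[0,0,0,0]]' 1; python3 -m pendant '[[0,0,0,-0.5],[0,0,0,-1],[0,0,0,-1.5],[0,0,0,-2],[0,0,0,-2.5],[0,0,0,-3],[0,0,0,-3.5],[0,0,0,-4],[0,0,0,-4.5],[0,0,0,-5]]'
```

```text
time_s: 8.4
ee_pos: [565.4, -274.1, 149.3]
eef_rot: [[-0.04, 0.999, 0.001], [0.999, 0.04, -0.0], [-0.0, 0.001, -1.0]]
contact_force: [0.7, -0.3, -0.1]
gripper_width: 85.0
grasp_force: 0.0
time_s: 9.4
ee_pos: [565.2, -274.0, 149.0]
eef_rot: [[-0.04, 0.999, 0.0], [0.999, 0.04, 0.0], [0.0, 0.0, -1.0]]
contact_force: [-1.9, -0.2, 2.6]
gripper_width: 8.9
grasp_force: 60.9
time_s: 10.4
ee_pos: [565.3, -274.0, 149.0]
eef_rot: [[-0.536, 0.844, 0.0], [0.844, 0.536, 0.0], [-0.0, 0.0, -1.0]]
contact_force: [0.8, 1.6, 1.7]
gripper_width: 9.2
grasp_force: 60.9
```

```bash
python3 -m pendant '[[0,0,0,-0.8],[0,0,0,-1.6],[0,0,0,-2.4],[0,0,0,-3.2],[0,0,0,-4],[0,0,0,-4.8],[0,0,0,-5.6],[0,0,0,-6.4],[0,0,0,-7.2],[0,0,0,-7.5]]'; python3 -c "
from h import *
s=arm.state();print(s['torque'],rows([565,-274,148],77)[:3])"; python3 -m pendant '[[0,0,0,-0.2],[0,0,0,-0.4],[0,0,0,-0.4],[0,0,0,-0.4],[0,0,0,-0.4],[0,0,0,-0.4],[0,0,0,-0.4],[0,0,0,-0.4],[0,0,0,-0.4],[0,0,0,-0.4]]'; python3 -c "
from h import *
s=arm.state();print(s['torque'],rows([565,-274,148],77)[:3])
e=snap('scene');crop(e,250,150,450,350,3,'pics/e.png')"
```

```text
time_s: 11.4
ee_pos: [565.4, -273.8, 149.0]
eef_rot: [[-0.976, 0.218, 0.001], [0.218, 0.976, 0.0], [-0.001, 0.001, -1.0]]
contact_force: [0.3, 1.4, 2.5]
gripper_width: 9.1
grasp_force: 61.3
[ 0.24643724 -0.03077009 -0.47336455] (array([ 0.007, -0.005,  0.02 ,  0.063]), 'cur tool-y dir', np.float64(77.4))
time_s: 12.4
ee_pos: [565.4, -273.9, 149.0]
eef_rot: [[-0.984, 0.179, 0.001], [0.179, 0.984, 0.0], [-0.001, 0.0, -1.0]]
contact_force: [1.5, 4.7, 3.4]
gripper_width: 9.4
grasp_force: 67.1
[ 0.78285946 -0.31853356 -1.26781608] (array([ 0.007, -0.004,  0.02 ,  0.449]), 'cur tool-y dir', np.float64(79.7))
```

View pics/e.png

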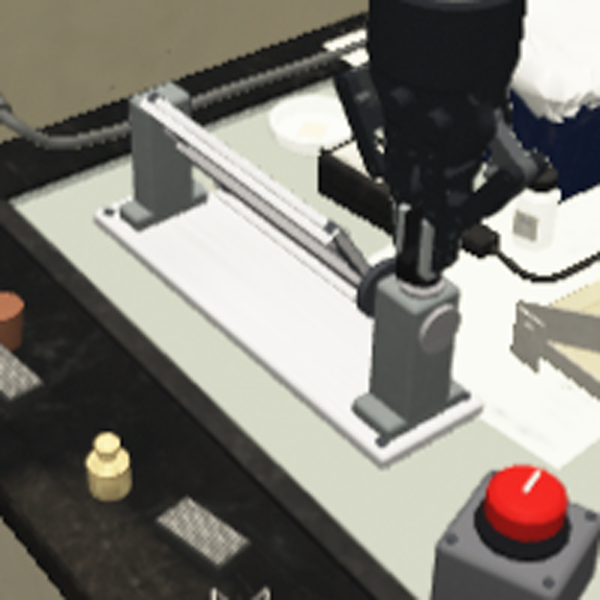

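The button is down and the knob grip has reached the loose stop. I release it and go to the panel.

```bash
python3 -m pendant '[[0,0,0,0.3],[0,0,0,0.3],[0,0,0,0.3],[0,0,0,0.3],[0,0,0,0.3],[0,0,0,0.3],[0,0,0,0.3],[0,0,0,0.3],[0,0,0,0.3],[0,0,0,0.3]]' 0.6;  python3 -m pendant '[[0,0,-0.2,0],[0,0,-0.5,0],[0,0,-1,0],[0,0,-1.5,0],[0,0,-1.5,0],[0,0,-1.5,0],[0,0,-1.5,0],[0,0,-1.5,0],[0,0,-1.5,0],[0,0,-1.5,0]]' ; python3 -c "
from h import *
print(rows([512.7,-132.6,205],76.8))"
```

```text
time_s: 13.45
ee_pos: [565.2, -274.0, 148.9]
eef_rot: [[-0.978, 0.21, 0.0], [0.21, 0.978, -0.0], [-0.0, -0.0, -1.0]]
contact_force: [-0.2, -0.4, 0.7]
gripper_width: 33.8
grasp_force: 0.0
time_s: 14.45
ee_pos: [564.7, -273.7, 222.9]
eef_rot: [[-0.978, 0.21, -0.001], [0.21, 0.978, 0.001], [0.001, 0.001, -1.0]]
contact_force: [-0.6, 0.4, 0.2]
gripper_width: 34.2
grasp_force: 0.0
(array([1.609, 2.542, 0.363, 0.181]), 'cur tool-y dir', np.float64(77.9), 'j', array([-31.8,  17.2,  -3.8,  69.1,  -0. , -19.6]))
```

```bash
python3 -m pendant '[[0.4,0.6,0,0.2],[0.8,1.2,0,0.2],[1.2,1.9,0,0.2],[1.6,2.54,0,0.2],[1.61,2.54,0.5,0.2],[1.61,2.54,1,0.2],[1.61,2.54,1.4,0.2],[1.61,2.54,1.6,0.2],[1.61,2.54,1.6,0.2],[1.61,2.54,1.6,0.2]]' 1; python3 -m pendant '[[-0.2,0,0,0],[-0.4,0,0,0],[-0.6,0,0,0],[-0.8,0,0,0],[-1,0,0,0],[-1.2,0,0,0],[-1.4,0,0,0],[-1.5,0,0,0],[-1.6,0,0,0],[-1.6,0,0,0]]';python3 -m pendant '[[-0.1,0,0,0],[-0.2,0,0,0],[-0.3,0,0,0],[-0.4,0,0,0],[-0.46,0,0,0],[-0.46,0,0,0],[-0.46,0,0,0],[-0.46,0,0,0],[-0.46,0,0,0],[-0.46,0,0,0]]';python3 -c "
from h import *
print(rows([613,-156.1,143],76.8))
e=snap('scene');crop(e,250,130,450,330,3,'pics/f.png')"
```

```text
time_s: 15.45
ee_pos: [513.5, -133.2, 144.3]
eef_rot: [[-0.973, 0.23, 0.001], [0.23, 0.973, -0.0], [-0.001, -0.0, -1.0]]
contact_force: [-0.4, -0.1, -0.1]
gripper_width: 0.5
grasp_force: 0.0
time_s: 16.45
ee_pos: [590.2, -150.9, 143.1]
eef_rot: [[-0.973, 0.23, -0.003], [0.23, 0.973, 0.001], [0.004, 0.0, -1.0]]
contact_force: [-3.6, 2.6, 0.9]
gripper_width: -0.1
grasp_force: 2.1
time_s: 17.45
ee_pos: [610.4, -155.7, 142.4]
eef_rot: [[-0.973, 0.23, -0.007], [0.23, 0.973, 0.002], [0.007, 0.0, -1.0]]
contact_force: [-6.6, 2.2, 0.5]
gripper_width: -0.1
grasp_force: 2.9
(array([-0.052,  0.005, -0.013, -0.019]), 'cur tool-y dir', np.float64(76.7), 'j', array([-20.2,  21. ,  -8.7,  60.7,  -0. ,  -6.9]))
```

View pics/f.png

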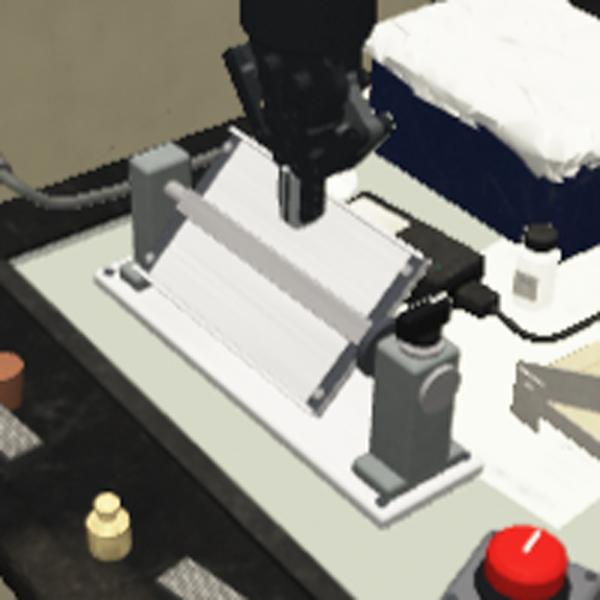

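The panel leans about 50° past vertical with its rib side up. Next I back off, lift, and press the far edge down.

```bash
python3 -m pendant '[[0.2,0,0,0],[0.4,0,0,0],[0.4,0,-0.4,0],[0.4,0,-0.8,0],[0.4,0,-0.9,0],[0,0,-0.9,0],[-0.4,0,-0.9,0],[-0.62,0,-0.9,0],[-0.62,0,-0.9,0],[-0.62,0,-0.9,0]]'; python3 -m pendant '[[0,0,0.2,0],[0,0,0.4,0],[0,0,0.6,0],[0,0,0.7,0],[0,0,0.8,0],[0,0,0.9,0],[0,0,1,0],[0,0,1.1,0],[0,0,1.18,0],[0,0,1.18,0]]'; python3 -c "
from h import *
print(rows([640,-162.5,124],76.8))"
```

```text
time_s: 18.5
ee_pos: [642.8, -163.6, 188.2]
eef_rot: [[-0.973, 0.23, -0.001], [0.23, 0.973, 0.0], [0.001, 0.0, -1.0]]
contact_force: [-0.3, -0.2, -0.7]
gripper_width: 0.1
grasp_force: 0.0
time_s: 19.5
ee_pos: [645.0, -164.2, 129.9]
eef_rot: [[-0.973, 0.23, 0.003], [0.23, 0.973, -0.001], [-0.003, -0.0, -1.0]]
contact_force: [6.3, -1.6, 0.4]
gripper_width: -0.1
grasp_force: 2.8
(array([ 0.105,  0.011,  0.119, -0.018]), 'cur tool-y dir', np.float64(76.7), 'j', array([-19.9,  24.6,  -5.1,  60.2,   0. ,  -6.5]))
```

```bash
python3 -c "
from h import *
e=snap('scene');crop(e,250,130,450,330,3,'pics/g.png')"
```

```text
(no output)
```

View pics/g.png

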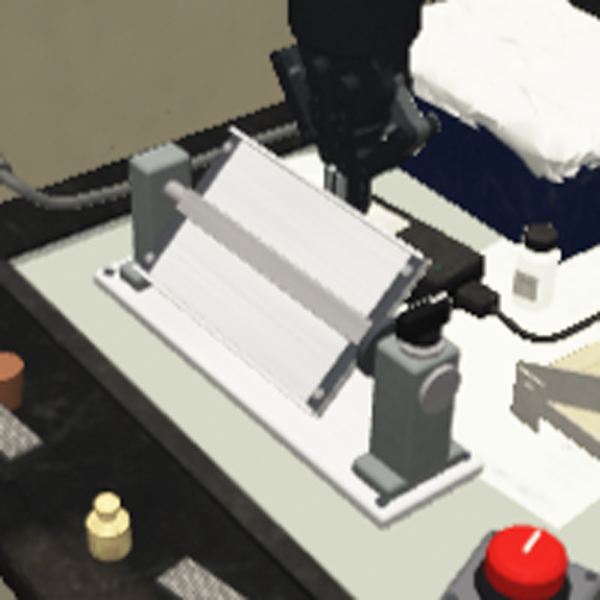

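The fingers went down just outside the panel's far edge. I raise and come back about 18 mm closer.

```bash
python3 -m pendant '[[0,0,-0.3,0],[0,0,-0.6,0],[0,0,-0.9,0],[0,0,-1.2,0],[0.1,0,-1.2,0],[0.2,0,-1.2,0],[0.3,0,-1.2,0],[0.3,0,-1.2,0],[0.3,0,-1.2,0],[0.3,0,-1.2,0]]'; python3 -c "
from h import *
print(rows([626.6,-159.3,158],76.8))"
```

```text
time_s: 20.55
ee_pos: [628.7, -160.3, 189.3]
eef_rot: [[-0.973, 0.23, -0.001], [0.23, 0.973, 0.0], [0.001, 0.0, -1.0]]
contact_force: [0.1, 0.2, 1.0]
gripper_width: -0.1
grasp_force: 0.0
(array([ 0.045,  0.009,  0.626, -0.019]), 'cur tool-y dir', np.float64(76.7), 'j', array([-20. ,  20.5,  -3.4,  66.1,  -0. ,  -6.7]))
```

```bash
python3 -m pendant '[[0.04,0,0.3,0],[0.04,0,0.6,0],[0,0,0.7,0],[-0.06,0,0.8,0],[-0.13,0,0.9,0],[-0.18,0,0.98,0],[-0.22,0,1.06,0],[-0.26,0,1.14,0],[-0.28,0,1.2,0],[-0.28,0,1.26,0]]'; python3 -m pendant '[[0,0,0.04,0],[0,0,0.06,0],[0,0,0.06,0],[0,0,0.06,0],[0,0,0.06,0],[0,0,0.06,0],[0,0,0.06,0],[0,0,0.06,0],[0,0,0.06,0],[0,0,0.06,0]]';  python3 -c "
from h import *
e=snap('scene');crop(e,250,130,450,330,3,'pics/i.png')"
```

```text
time_s: 21.55
ee_pos: [648.6, -165.2, 130.5]
eef_rot: [[-0.973, 0.23, 0.013], [0.23, 0.973, -0.003], [-0.014, -0.0, -1.0]]
contact_force: [5.2, -0.4, 7.6]
gripper_width: -0.2
grasp_force: 4.0
time_s: 22.55
ee_pos: [647.0, -164.9, 126.4]
eef_rot: [[-0.973, 0.23, 0.01], [0.23, 0.973, -0.003], [-0.01, -0.0, -1.0]]
contact_force: [4.8, 0.1, 6.1]
gripper_width: -0.3
grasp_force: 3.0
```

View pics/i.png

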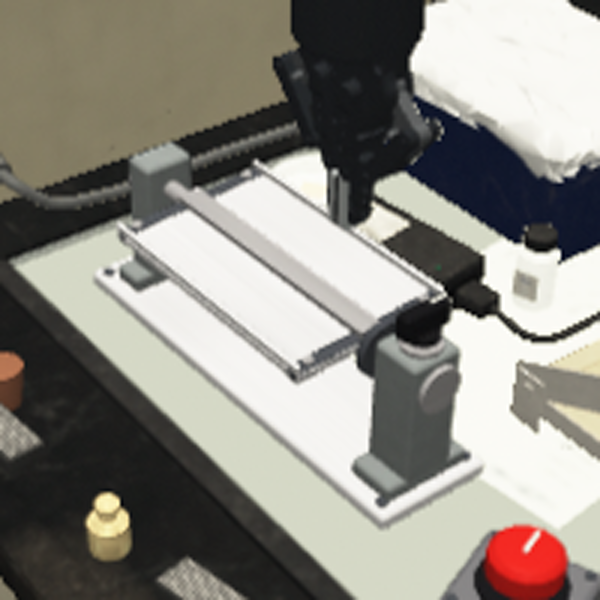

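The panel is nearly flat, perhaps 10–15° short. I re-seat the fingers about 9 mm inward and press on down.

```bash
python3 -m pendant '[[0,0,-0.3,0],[0.1,0,-0.5,0],[0.22,0,-0.5,0],[0.22,0,-0.5,0],[0.22,0,-0.3,0],[0.22,0,-0.2,0],[0.22,0,-0.1,0],[0.22,0,0,0],[0.22,0,0.06,0],[0.22,0,0.1,0]]'; python3 -m pendant '[[0,0,0.04,0],[0,0,0.08,0],[0,0,0.12,0],[0,0,0.12,0],[0,0,0.12,0],[0,0,0.12,0],[0,0,0.12,0],[0,0,0.12,0],[0,0,0.12,0],[0,0,0.12,0]]'
```

```text
time_s: 23.6
ee_pos: [631.5, -160.9, 119.1]
eef_rot: [[-0.973, 0.23, -0.001], [0.23, 0.973, 0.0], [0.001, 0.0, -1.0]]
contact_force: [-3.3, 1.6, 7.5]
gripper_width: 0.1
grasp_force: 3.5
time_s: 24.6
ee_pos: [631.6, -160.9, 117.7]
eef_rot: [[-0.973, 0.23, 0.001], [0.23, 0.973, -0.001], [-0.001, -0.0, -1.0]]
contact_force: [-9.4, 3.6, 22.3]
gripper_width: 0.0
grasp_force: 11.2
```

```bash
python3 -m pendant '[[0,0,-0.5,0],[0,0,-1,0],[0,0,-1.5,0],[0,0,-2.1,0],[0.1,-0.5,-2.1,0],[0.3,-1,-2.1,0],[0.5,-1.5,-2.1,0],[0.7,-2,-2.1,0],[0.7,-2.4,-2.1,0],[0.7,-2.4,-2.1,0]]' 0.6; python3 -c "
from h import *
print(rows([565.2,-274,149],78))
e=snap('scene');crop(e,250,130,450,330,3,'pics/j.png')"
```

```text
time_s: 25.6
ee_pos: [569.6, -272.1, 218.0]
eef_rot: [[-0.972, 0.233, 0.001], [0.233, 0.972, -0.001], [-0.001, -0.001, -1.0]]
contact_force: [-0.0, 0.0, 0.5]
gripper_width: 34.0
grasp_force: 0.0
(array([ 0.077, -0.056,  1.379, -0.248]), 'cur tool-y dir', np.float64(76.5), 'j', array([-31.4,  17.6,  -3.8,  68.5,  -0. , -17.9]))
```

View pics/j.png

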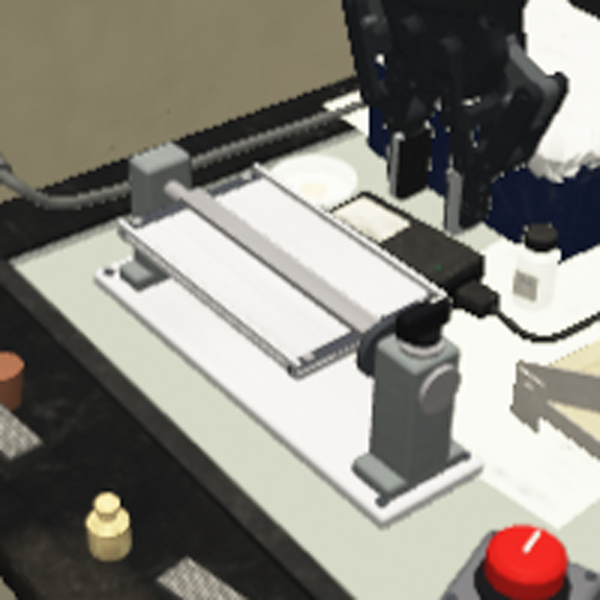

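The panel looks flat. Next I grip the knob and tighten it.

```bash
python3 -c "
from h import *
import pickle
d,e=pickle.load(open('v0.pkl','rb'));c=np.array([595.5,-152,90]);x=np.array([.9736,-.2284,0]);u=np.array([.2284,.9736,0]);z=np.array([0,0,1])
for t in(0,.1,.2):
    r=x*np.cos(t)+z*np.sin(t);n=-x*np.sin(t)+z*np.cos(t)
    print(t,((proj(e,[c-u*90-r*55+n*9,c-u*90+r*55+n*9,c+u*90-r*55+n*9])-[250,130])*3).round())
"
python3 -m pendant '[[0.08,-0.06,0.3,-0.25],[0.08,-0.06,0.6,-0.25],[0.08,-0.06,0.9,-0.25],[0.08,-0.06,1.2,-0.25],[0.08,-0.06,1.38,-0.25],[0.08,-0.06,1.38,-0.25],[0.08,-0.06,1.38,-0.25],[0.08,-0.06,1.38,-0.25],[0.08,-0.06,1.38,-0.25],[0.08,-0.06,1.38,-0.25]]'; python3 -m pendant '[[0,0,0,0],[0,0,0,0],[0,0,0,0],[0,0,0,0],[0,0,0,0],[0,0,0,0],[0,0,0,0],[0,0,0,0],[0,0,0,0],[0,0,0,0]]' 1;python3 -m pendant '[[0,0,0,0.6],[0,0,0,1.2],[0,0,0,1.8],[0,0,0,2.4],[0,0,0,3],[0,0,0,3.6],[0,0,0,4.2],[0,0,0,4.8],[0,0,0,5.4],[0,0,0,6]]'
```

```text
0 [[300. 365.]
 [448. 292.]
 [117. 218.]]
0.1 [[299. 373.]
 [447. 285.]
 [117. 226.]]
0.2 [[299. 381.]
 [446. 279.]
 [117. 234.]]
time_s: 26.65
ee_pos: [566.0, -272.0, 149.6]
eef_rot: [[-0.979, 0.205, 0.001], [0.205, 0.979, -0.001], [-0.001, -0.0, -1.0]]
contact_force: [-0.0, 0.3, -0.7]
gripper_width: 34.5
grasp_force: 0.0
time_s: 27.65
ee_pos: [565.4, -273.6, 149.5]
eef_rot: [[-0.978, 0.207, -0.0], [0.207, 0.978, -0.004], [-0.001, -0.004, -1.0]]
contact_force: [-1.9, -4.7, 1.0]
gripper_width: 8.9
grasp_force: 60.1
time_s: 28.65
ee_pos: [565.4, -273.6, 149.5]
eef_rot: [[-0.669, 0.743, -0.0], [0.743, 0.669, -0.004], [-0.003, -0.003, -1.0]]
contact_force: [-3.6, -5.8, 1.9]
gripper_width: 9.2
grasp_force: 59.8
```

```bash
python3 -m pendant '[[0,0,0,0.7],[0,0,0,1.4],[0,0,0,2.1],[0,0,0,2.8],[0,0,0,3.5],[0,0,0,4.2],[0,0,0,4.9],[0,0,0,5.6],[0,0,0,6.3],[0,0,0,6.8]]';python3 -c "
from h import *
s=arm.state();print(s['torque'],rows([565,-274,148],0)[1:])";python3 -m pendant '[[0,0,0,0.2],[0,0,0,0.4],[0,0,0,0.5],[0,0,0,0.5],[0,0,0,0.5],[0,0,0,0.5],[0,0,0,0.5],[0,0,0,0.5],[0,0,0,0.5],[0,0,0,0.5]]';python3 -c "
from h import *
s=arm.state();print(s['torque'],rows([565,-274,148],0)[1:])"
```

```text
time_s: 29.65
ee_pos: [565.3, -273.7, 149.5]
eef_rot: [[-0.021, 1.0, -0.0], [1.0, 0.021, -0.004], [-0.004, -0.001, -1.0]]
contact_force: [-2.8, -6.1, 1.6]
gripper_width: 9.1
grasp_force: 59.8
[-1.07752816  0.44728079  0.03358896] ('cur tool-y dir', np.float64(1.2), 'j', array([-31.6,  20.2,  -9. ,  60.7,  -0.2,  57.2]))
time_s: 30.65
ee_pos: [565.3, -273.7, 149.5]
eef_rot: [[0.029, 1.0, -0.0], [1.0, -0.029, -0.004], [-0.004, -0.0, -1.0]]
contact_force: [-1.6, -4.8, 1.3]
gripper_width: 9.1
grasp_force: 59.8
[-1.1351492   0.40082807 -0.01378896] ('cur tool-y dir', np.float64(-1.7), 'j', array([-31.6,  20.2,  -9. ,  60.7,  -0.2,  60. ]))
```

```bash
python3 -m pendant '[[0,0,0,0],[0,0,0,0],[0,0,0,0],[0,0,-0.3,0],[0,0,-0.8,0],[0,0,-1.3,0],[0,0,-1.3,0],[0.4,-0.2,-1.3,0],[0.8,-0.6,-1.3,0],[1.2,-1,-1.3,0]]' 0.5; python3 -m pendant '[[0.8,-0.5,0,0],[1.6,-1,0,0],[2.4,-1.4,0,0],[3.2,-1.8,0,0],[3.9,-2,0,0],[4.5,-2,0,0],[4.5,-2,0,0],[4.5,-2,0,0],[4.5,-2,0,0],[4.5,-2,0,0]]'; python3 -c "
from h import *
import pickle
print(rows([472.5,20,80],-11.2))
d=snap('top');e=snap('scene');pickle.dump((d,e),open('v1.pkl','wb'))
a=d['color'][130:230,180:450,::-1];b=e['color'][200:350,180:380,::-1]
cv2.imwrite('pics/k.png',np.vstack([cv2.resize(a,(800,296),interpolation=2),cv2.resize(b,(400,300),interpolation=2).repeat(1,0) if 0 else np.hstack([cv2.resize(b,(400,300),interpolation=2),cv2.resize(d['color'][235:335,150:350,::-1],(400,300),interpolation=2)])]))"
```

```text
time_s: 31.65
ee_pos: [516.7, -209.5, 213.8]
eef_rot: [[0.028, 1.0, 0.0], [1.0, -0.028, 0.0], [0.0, 0.0, -1.0]]
contact_force: [0.8, 0.1, -0.0]
gripper_width: 42.4
grasp_force: 0.0
time_s: 32.65
ee_pos: [423.8, 16.5, 213.8]
eef_rot: [[0.03, 1.0, -0.0], [1.0, -0.03, -0.0], [-0.0, -0.0, -1.0]]
contact_force: [0.9, -0.4, 0.2]
gripper_width: 42.8
grasp_force: 0.0
(array([0.098, 0.971, 2.676, 1.583]), 'cur tool-y dir', np.float64(-1.7), 'j', array([ -6.5,  -3.2, -28.3,  64.9,  -0. ,  85.2]))
```

View pics/k.png

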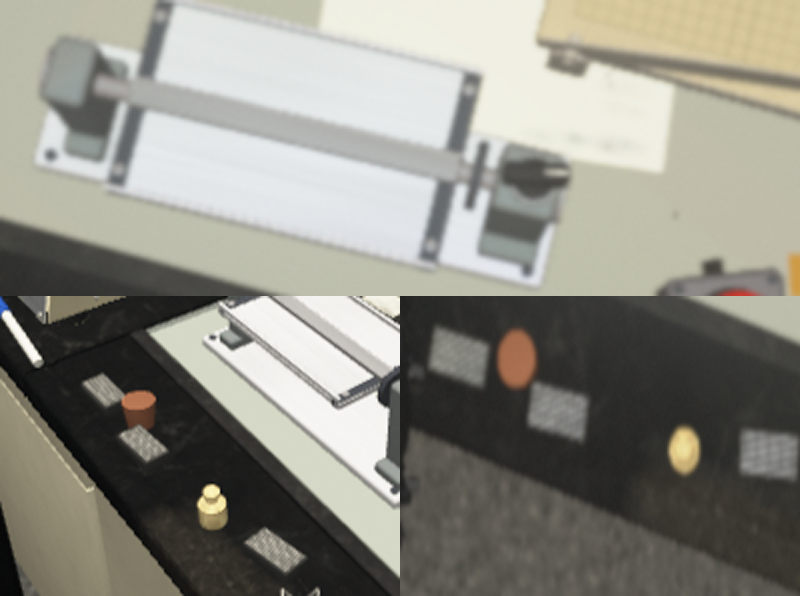

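Jaw B has been knocked and now lies beside the stopper, at about (229,273) in the top image. The panel is flat and the knob wing is back at its tight position.

```bash
python3 -c "
from h import *
import pickle
d,e=pickle.load(open('v1.pkl','rb'))
A=lambda x,y:(180+x/2.963,130+y/2.963)
r=at_z(d,[A(131,92),A(456,166)],99);v=r[0]-r[1];print('rib',r.round(1),r.mean(0).round(1),np.linalg.norm(v),np.degrees(np.arctan2(v[1],v[0])))
q=at_z(e,[(250+180/3,130+190/3),(250+370/3,130+327/3)],99);print(q.round(1))
p=at_z(d,[(215.75,271),(242.5,275.3),(229,273.3),(180,255.3)],13);v=p[0]-p[1];print(p.round(1),np.degrees(np.arctan2(v[1],v[0])))
print('scene B',at_z(e,[(251.5,273.5)],13))
print('frame pts', [ (np.array([595.5,-152])+.0).tolist()])
"
```

```text
rib [[ 614.   -63.8   99. ]
 [ 575.9 -235.1   99. ]] [ 595.  -149.5   99. ] 175.56933436390185 77.45494118464539
[[ 611.7  -60.4   99. ]
 [ 572.9 -236.7   99. ]]
[[447.  -41.4  13. ]
 [440.3 -86.6  13. ]
 [443.4 -63.8  13. ]
 [472.7  19.9  13. ]] 81.59066951520388
scene B [[443.1261178  -65.52727997  13.        ]]
frame pts [[595.5, -152.0]]
```

```bash
python3 -m pendant '[[0.05,0.5,0.5,0.8],[0.1,0.97,1,1.58],[0.1,0.97,1.8,1.58],[0.1,0.97,2.5,1.58],[0.1,0.97,3,1.58],[0.1,0.97,3.4,1.58],[0.1,0.97,3.6,1.58],[0.1,0.97,3.74,1.58],[0.1,0.97,3.74,1.58],[0.1,0.97,3.74,1.58]]'; python3 -m pendant '[[0,0,0,0],[0,0,0,0],[0,0,0,0],[0,0,0,0],[0,0,0,0],[0,0,0,0],[0,0,0,0],[0,0,0,0],[0,0,0,0],[0,0,0,0]]' 1; python3 -m pendant '[[0,0,-0.3,0],[0,0,-0.8,0],[0,0,-1.3,0],[0,0,-1.8,0],[0,0,-2.3,0],[0,0,-2.8,0],[0,0,-2.8,0],[0,0,-2.8,0],[0,0,-2.8,0],[0,0,-2.8,0]]'; python3 -c "
from h import *
print(rows([607.1,-95.5,170],-13))"
```

```text
time_s: 33.75
ee_pos: [473.1, 20.8, 27.6]
eef_rot: [[0.193, 0.981, 0.002], [0.981, -0.193, -0.0], [0.0, 0.002, -1.0]]
contact_force: [-0.2, 0.1, 0.6]
gripper_width: 42.7
grasp_force: 0.0
time_s: 34.75
ee_pos: [473.4, 20.9, 28.1]
eef_rot: [[0.192, 0.981, 0.003], [0.981, -0.192, -0.0], [0.0, 0.003, -1.0]]
contact_force: [-1.3, -0.5, 6.3]
gripper_width: 24.5
grasp_force: 59.8
time_s: 35.75
ee_pos: [470.9, 21.1, 165.2]
eef_rot: [[0.192, 0.981, -0.003], [0.981, -0.192, 0.0], [-0.0, -0.003, -1.0]]
contact_force: [-0.1, -0.0, -1.4]
gripper_width: 24.2
grasp_force: 59.2
(array([-1.765,  3.122, -0.106,  0.318]), 'cur tool-y dir', np.float64(-11.1), 'j', array([ -5.3,   4.4, -27. ,  58.8,   0. ,  95.8]))
```

```bash
python3 -m pendant '[[-0.2,0.35,-0.1,0.3],[-0.5,0.9,-0.1,0.3],[-0.9,1.6,-0.1,0.3],[-1.3,2.3,-0.1,0.3],[-1.6,2.8,-0.1,0.3],[-1.77,3.12,-0.1,0.3],[-1.77,3.12,-0.1,0.3],[-1.77,3.12,-0.1,0.3],[-1.77,3.12,-0.1,0.3],[-1.77,3.12,-0.1,0.3]]';  python3 -c "
from h import *
s=arm.state();print(s['ee_pos'],s['gripper_width'],s['contact_force'],rows([607.1,-95.5,131],-13))
e=snap('scene');crop(e,250,130,450,330,3,'pics/l.png')"
```

```text
time_s: 36.75
ee_pos: [607.2, -95.0, 171.5]
eef_rot: [[0.222, 0.975, -0.001], [0.975, -0.222, 0.0], [0.0, -0.001, -1.0]]
contact_force: [-0.0, -0.6, -1.6]
gripper_width: 24.1
grasp_force: 59.3
[607.15350003 -94.95312379 171.45643829] 24.11367634879203 [-0.04588059 -0.58406431 -1.57893537] (array([-0.011,  0.002,  0.809,  0.026]), 'cur tool-y dir', np.float64(-12.8), 'j', array([-14.9,  18. ,  -9.2,  62.9,   0. ,  87.9]))
```

View pics/l.png

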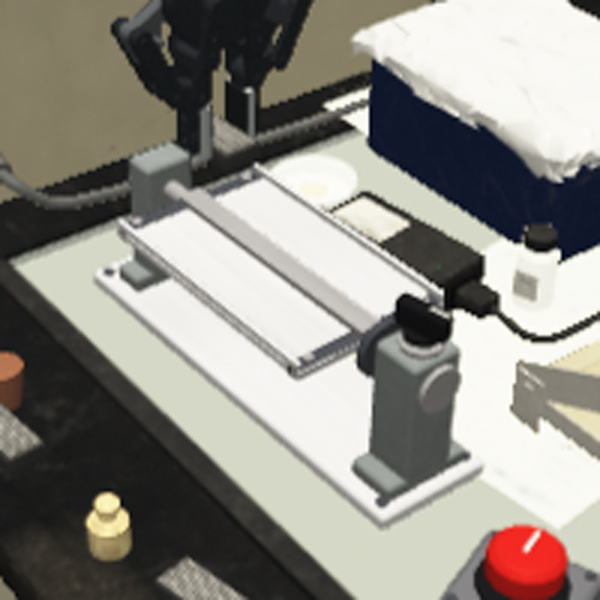

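The jaw is held level above the left part of the rib. Lowering.

```bash
python3 -m pendant '[[0,0,0.2,0],[0,0,0.4,0],[0,0,0.6,0],[0,0,0.7,0],[0,0,0.78,0],[0,0,0.82,0],[0,0,0.85,0],[0,0,0.87,0],[0,0,0.88,0],[0,0,0.88,0]]'
```

```text
time_s: 37.8
ee_pos: [608.4, -95.9, 128.0]
eef_rot: [[0.223, 0.975, 0.0], [0.975, -0.223, -0.0], [-0.0, 0.0, -1.0]]
contact_force: [-0.5, -0.1, -1.8]
gripper_width: 24.2
grasp_force: 59.3
```

```bash
python3 -m pendant '[[0,0,0.01,0],[0,0,0.02,0],[0,0,0.03,0],[0,0,0.04,0],[0,0,0.04,0],[0,0,0.04,0],[0,0,0.04,0],[0,0,0.04,0],[0,0,0.04,0],[0,0,0.04,0]]'
```

```text
time_s: 38.8
ee_pos: [608.4, -95.9, 126.8]
eef_rot: [[0.223, 0.975, 0.001], [0.975, -0.223, -0.0], [-0.0, 0.001, -1.0]]
contact_force: [-1.0, 1.4, 5.6]
gripper_width: 23.8
grasp_force: 60.1
```

```bash
python3 -m pendant '[[0,0,-0.02,0],[0,0,-0.02,0],[0,0,-0.02,0],[0,0,-0.02,0],[0,0,-0.5,0],[0,0,-1,0],[0,0,-1.4,0],[0,-0.4,-1.4,0],[0,-1,-1.4,0],[0,-1.8,-1.4,0]]' 0.5; python3 -m pendant '[[0,-0.6,0,0],[0,-1.2,0,0],[0,-1.6,0,0],[0,-1.6,0,0],[0,-1.6,0,0],[0,-1.6,0,0],[0,-1.6,0,0],[0,-1.6,0,0],[0,-1.6,0,0],[0,-1.6,0,0]]'; python3 -c "
from h import *
import pickle
print(rows([441.2,-76.1,30],-10))
d=snap('top');e=snap('scene');pickle.dump((d,e),open('v2.pkl','wb'))
a=d['color'][130:230,180:450,::-1];b=e['color'][200:350,180:380,::-1]
cv2.imwrite('pics/m.png',np.vstack([cv2.resize(a,(800,296),interpolation=2),np.hstack([cv2.resize(b,(400,300),interpolation=2),cv2.resize(d['color'][235:335,150:350,::-1],(400,300),interpolation=2)])]))"
```

```text
time_s: 39.8
ee_pos: [521.1, -76.0, 196.1]
eef_rot: [[0.223, 0.975, 0.002], [0.975, -0.223, -0.0], [-0.0, 0.002, -1.0]]
contact_force: [-0.7, 0.5, 0.7]
gripper_width: 43.1
grasp_force: 0.0
time_s: 40.8
ee_pos: [442.8, -58.0, 195.7]
eef_rot: [[0.223, 0.975, -0.0], [0.975, -0.223, 0.0], [0.0, -0.0, -1.0]]
contact_force: [-1.3, -0.3, 0.1]
gripper_width: 42.8
grasp_force: 0.0
(array([-0.36 ,  0.05 ,  3.315, -0.482]), 'cur tool-y dir', np.float64(-12.9), 'j', array([-15.8,   0.1, -27.5,  62.5,   0. ,  87.1]))
```

View pics/m.png

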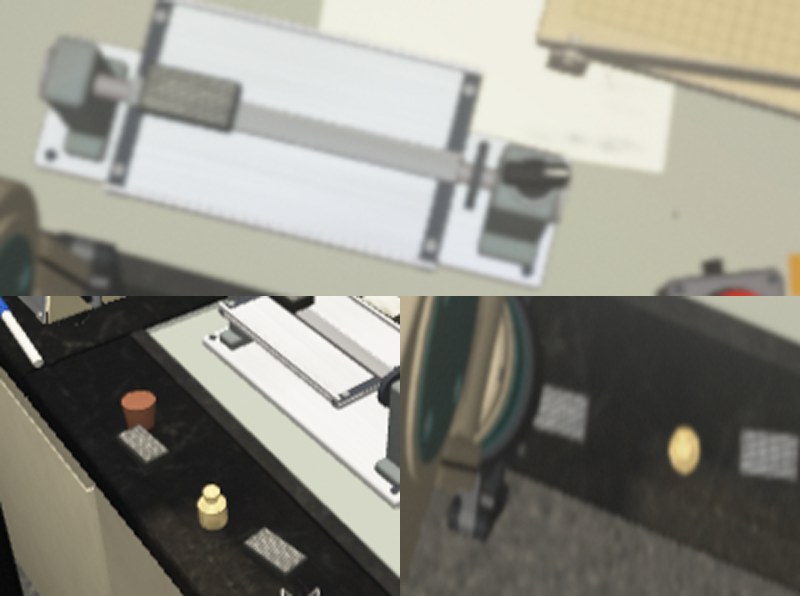

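Jaw A sits on the rib, centred to within about 1–2 mm. Jaws B and C have not moved. Picking B off-centre, clear of the stopper.

```bash
python3 -m pendant '[[-0.2,0.03,0.5,-0.48],[-0.36,0.05,1,-0.48],[-0.36,0.05,1.8,-0.48],[-0.36,0.05,2.4,-0.48],[-0.36,0.05,2.8,-0.48],[-0.36,0.05,3.1,-0.48],[-0.36,0.05,3.25,-0.48],[-0.36,0.05,3.31,-0.48],[-0.36,0.05,3.31,-0.48],[-0.36,0.05,3.31,-0.48]]'; python3 -m pendant '[[0,0,0,0],[0,0,0,0],[0,0,0,0],[0,0,0,0],[0,0,0,0],[0,0,0,0],[0,0,0,0],[0,0,0,0],[0,0,0,0],[0,0,0,0]]' 1; python3 -m pendant '[[0,0,-0.3,0],[0,0,-0.8,0],[0,0,-1.3,0],[0,0,-1.8,0],[0,0,-2.3,0],[0,0,-2.8,0],[0,0,-2.8,0],[0,0,-2.8,0],[0,0,-2.8,0],[0,0,-2.8,0]]'; python3 -c "
from h import *
print(rows([594.2-2.7,-150-11.7,175],-13))"
```

```text
time_s: 41.9
ee_pos: [441.8, -76.3, 31.1]
eef_rot: [[0.174, 0.985, 0.002], [0.985, -0.174, -0.001], [-0.0, 0.002, -1.0]]
contact_force: [0.1, -0.6, 0.2]
gripper_width: 42.9
grasp_force: 0.0
time_s: 42.9
ee_pos: [441.8, -76.3, 31.5]
eef_rot: [[0.174, 0.985, 0.002], [0.985, -0.174, -0.001], [-0.0, 0.002, -1.0]]
contact_force: [0.5, 0.8, 5.7]
gripper_width: 24.0
grasp_force: 58.8
time_s: 43.9
ee_pos: [439.7, -75.6, 168.8]
eef_rot: [[0.174, 0.985, -0.003], [0.985, -0.174, 0.001], [0.0, -0.003, -1.0]]
contact_force: [0.7, -0.1, -1.1]
gripper_width: 23.7
grasp_force: 59.3
(array([-1.168,  3.288, -0.135,  0.498]), 'cur tool-y dir', np.float64(-10.0), 'j', array([-18.1,   1.6, -29.5,  59.1,  -0. ,  81.9]))
```

```bash
python3 -m pendant '[[-0.2,0.4,-0.1,0.5],[-0.4,1,-0.15,0.5],[-0.6,1.7,-0.15,0.5],[-0.8,2.4,-0.15,0.5],[-1,2.9,-0.15,0.5],[-1.17,3.27,-0.15,0.5],[-1.17,3.27,-0.15,0.5],[-1.17,3.27,-0.15,0.5],[-1.17,3.27,-0.15,0.5],[-1.17,3.27,-0.15,0.5]]';  python3 -c "
from h import *
print(rows([591.5,-161.7,130.5],-13))
e=snap('scene');crop(e,250,130,450,330,3,'pics/n.png')"
```

```text
time_s: 44.9
ee_pos: [590.6, -161.3, 177.4]
eef_rot: [[0.225, 0.974, -0.001], [0.974, -0.225, 0.001], [0.0, -0.002, -1.0]]
contact_force: [-0.7, 0.4, -2.0]
gripper_width: 23.7
grasp_force: 59.3
(array([-0.004,  0.02 ,  0.938,  0.002]), 'cur tool-y dir', np.float64(-13.0), 'j', array([-21.3,  17.5,  -9.1,  63.5,   0. ,  81.7]))
```

View pics/n.png

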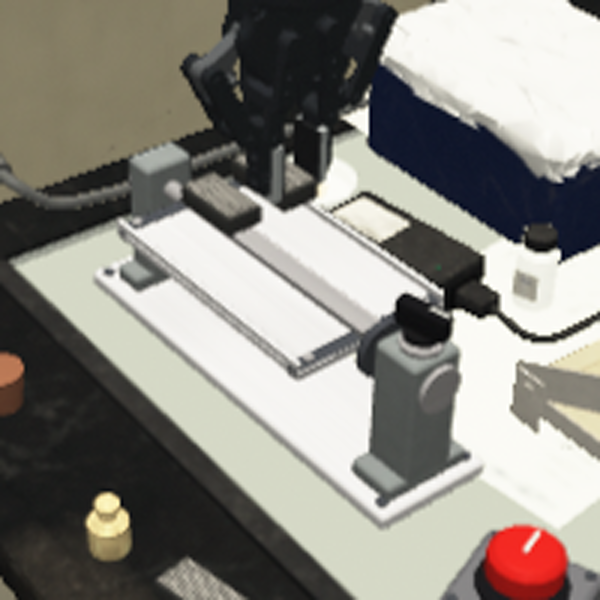

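Jaw A lies on the rib and jaw B is held above the middle. That was my 15th picture and the limit is 14, so I view no more. The remaining checks are numeric.

```bash
python3 -m pendant '[[0,0.02,0.2,0],[0,0.02,0.4,0],[0,0.02,0.6,0],[0,0.02,0.75,0],[0,0.02,0.83,0],[0,0.02,0.88,0],[0,0.02,0.91,0],[0,0.02,0.93,0],[0,0.02,0.94,0],[0,0.02,0.94,0]]'; python3 -m pendant '[[0,0,0.01,0],[0,0,0.02,0],[0,0,0.02,0],[0,0,0.02,0],[0,0,0.02,0],[0,0,0.02,0],[0,0,0.02,0],[0,0,0.02,0],[0,0,0.02,0],[0,0,0.02,0]]'
```

```text
time_s: 45.95
ee_pos: [593.0, -162.4, 131.1]
eef_rot: [[0.225, 0.974, 0.001], [0.974, -0.225, -0.0], [-0.0, 0.001, -1.0]]
contact_force: [-0.4, 0.0, -1.7]
gripper_width: 23.6
grasp_force: 59.3
time_s: 46.95
ee_pos: [593.0, -162.4, 130.2]
eef_rot: [[0.225, 0.974, 0.001], [0.974, -0.225, -0.0], [-0.0, 0.001, -1.0]]
contact_force: [-0.7, 0.4, 4.0]
gripper_width: 24.1
grasp_force: 59.9
```

```bash
python3 -m pendant '[[0,0,-0.01,0],[0,0,-0.01,0],[0,0,-0.01,0],[0,0,-0.01,0],[0,0,-0.5,0],[0,0,-1,0],[0,0,-1.4,0],[0,-0.4,-1.4,0],[0,-1,-1.4,0],[0,-1.8,-1.4,0]]' 0.5; python3 -c "
from h import *
import pickle
d0,e0=pickle.load(open('v2.pkl','rb'))
d=snap('top');e=snap('scene');pickle.dump((d,e),open('v3.pkl','wb'))
for a,b,n in((d0,d,'top'),(e0,e,'scene')):
    for nm,P in(('C',[421,-240.7,13]),('weight',[422.7,-169.9,15]),('stopper',[466,-47.4,15])):
        u,v=proj(a,[P])[0].astype(int);s=np.s_[v-14:v+15,u-20:u+21]
        print(n,nm,np.abs(a['color'][s].astype(int)-b['color'][s]).mean().round(2))
# jaw darkness on panel: top patch dark pixels
hsv=d['color'].max(2)[140:195,215:345];m=((hsv<125)).astype(np.uint8)
nl,l,st,ce=cv2.connectedComponentsWithStats(m)
for i in range(1,nl):
    if st[i,4]>60: print(st[i],at_z(d,[ce[i]+[215,140]],112).round(1))
print(rows([421,-240.7,30],-5))"
```

```text
time_s: 47.95
ee_pos: [505.6, -142.3, 200.1]
eef_rot: [[0.225, 0.974, 0.002], [0.974, -0.225, -0.001], [-0.0, 0.002, -1.0]]
contact_force: [-0.1, 0.5, 0.6]
gripper_width: 42.7
grasp_force: 0.0
top C 5.85
top weight 5.21
top stopper 55.94
scene C 0.53
scene weight 0.54
scene stopper 19.6
[ 32   0  31  55 163] [[ 601.6 -124.4  112. ]]
[ 48   0  29  55 161] [[ 587.6 -142.   112. ]]
[ 57   0  33  55 831] [[ 599.1 -167.2  112. ]]
[117  22   8  19  85] [[ 596.7 -236.8  112. ]]
(array([-2.324, -1.034,  3.364, -1.338]), 'cur tool-y dir', np.float64(-13.0), 'j', array([-22.8,   7.6, -19. ,  63.8,  -0. ,  80.2]))
```

```bash
python3 -m pendant '[[-0.6,-0.3,0,-0.6],[-1.2,-0.6,0,-1.3],[-1.8,-0.9,0,-1.34],[-2.32,-1.03,0.5,-1.34],[-2.32,-1.03,1.2,-1.34],[-2.32,-1.03,1.9,-1.34],[-2.32,-1.03,2.6,-1.34],[-2.32,-1.03,3.1,-1.34],[-2.32,-1.03,3.36,-1.34],[-2.32,-1.03,3.36,-1.34]]'; python3 -m pendant '[[0,0,0,0],[0,0,0,0],[0,0,0,0],[0,0,0,0],[0,0,0,0],[0,0,0,0],[0,0,0,0],[0,0,0,0],[0,0,0,0],[0,0,0,0]]' 1; python3 -m pendant '[[0,0,-0.3,0],[0,0,-0.8,0],[0,0,-1.3,0],[0,0,-1.8,0],[0,0,-2.3,0],[0,0,-2.9,0],[0,0,-2.9,0],[0,0,-2.9,0],[0,0,-2.9,0],[0,0,-2.9,0]]'; python3 -c "
from h import *
import pickle
print(rows([581.9,-205,178],-13))
d=snap('top');pickle.dump(d,open('v4.pkl','wb'))
d1,_=pickle.load(open('v1.pkl','rb'))
m=((np.abs(d['color'].astype(int)-d1['color']).sum(2)>60)).astype(np.uint8)[125:200,205:345]
nl,l,st,ce=cv2.connectedComponentsWithStats(m)
for i in range(1,nl):
    if st[i,4]>40: print(st[i],at_z(d,[ce[i]+[205,125]],110).round(1), cv2.minAreaRect(np.argwhere(l==i)[:,::-1].astype(np.float32)))"
```

```text
time_s: 49.05
ee_pos: [427.8, -242.6, 30.2]
eef_rot: [[0.087, 0.996, -0.003], [0.996, -0.087, 0.002], [0.002, -0.003, -1.0]]
contact_force: [-0.8, 0.3, 0.3]
gripper_width: 42.5
grasp_force: 0.0
time_s: 50.05
ee_pos: [430.0, -244.2, 33.1]
eef_rot: [[0.087, 0.996, 0.002], [0.996, -0.087, -0.002], [-0.001, 0.002, -1.0]]
contact_force: [0.4, -0.2, 6.1]
gripper_width: 23.6
grasp_force: 59.7
time_s: 51.05
ee_pos: [427.7, -242.7, 175.2]
eef_rot: [[0.087, 0.996, -0.003], [0.996, -0.087, 0.002], [0.002, -0.003, -1.0]]
contact_force: [-0.6, 0.2, -0.6]
gripper_width: 23.7
grasp_force: 59.1
(array([ 1.018,  3.006, -0.063,  1.338]), 'cur tool-y dir', np.float64(-5.0), 'j', array([-37.1,   5.9, -23.9,  60.3,  -0. ,  57.9]))
[  21   25   72   35 1414] [[ 602.2 -123.6  110. ]] ((56.117088317871094, 41.89202117919922), (71.50460815429688, 20.703351974487305), 13.626995086669922)
[128  68  12   7  41] [[ 556.9 -244.8  110. ]] ((133.5, 71.0), (6.0, 11.0), 90.0)
```

```bash
python3 -m pendant '[[0.1,0.4,-0.1,0.4],[0.3,1,-0.15,0.9],[0.5,1.6,-0.15,1.34],[0.7,2.2,-0.15,1.34],[0.85,2.7,-0.15,1.34],[0.95,2.99,-0.15,1.34],[0.95,2.99,-0.15,1.34],[0.95,2.99,-0.15,1.34],[0.95,2.99,-0.15,1.34],[0.95,2.99,-0.15,1.34]]';  python3 -c "
from h import *
import pickle
print(rows([581,-208.4,132],-13))
d=snap('top');e=snap('scene')
d0,e0=pickle.load(open('v3.pkl','rb'))
for nm,P in(('C',[421,-240.7,13]),('weight',[422.7,-169.9,15]),('clip',[385.8,-297.4,15])):
        u,v=proj(e,[P])[0].astype(int);s=np.s_[v-14:v+15,u-20:u+21]
        print(nm,np.abs(e0['color'][s].astype(int)-e['color'][s]).mean().round(2))
"
```

```text
time_s: 52.1
ee_pos: [580.7, -209.3, 184.2]
eef_rot: [[0.226, 0.974, -0.001], [0.974, -0.226, 0.0], [-0.0, -0.001, -1.0]]
contact_force: [0.0, 0.5, -0.7]
gripper_width: 23.4
grasp_force: 59.2
(array([ 0.019,  0.002,  1.045, -0.01 ]), 'cur tool-y dir', np.float64(-13.1), 'j', array([-25.8,  17.7,  -8. ,  64.4,  -0. ,  77.2]))
C 31.52
weight 0.57
clip 0.58
```

```bash
python3 -m pendant '[[0,0,0.2,0],[0,0,0.4,0],[0,0,0.6,0],[0,0,0.75,0],[0,0,0.85,0],[0,0,0.92,0],[0,0,0.96,0],[0,0,0.98,0],[0,0,1,0],[0,0,1,0]]'; python3 -m pendant '[[0,0,0.01,0],[0,0,0.02,0],[0,0,0.03,0],[0,0,0.04,0],[0,0,0.04,0],[0,0,0.04,0],[0,0,0.04,0],[0,0,0.04,0],[0,0,0.04,0],[0,0,0.04,0]]'
```

```text
time_s: 53.2
ee_pos: [582.0, -209.2, 134.5]
eef_rot: [[0.225, 0.974, 0.0], [0.974, -0.225, -0.0], [-0.0, 0.0, -1.0]]
contact_force: [0.1, -0.3, -0.7]
gripper_width: 23.8
grasp_force: 59.2
time_s: 54.2
ee_pos: [581.9, -209.1, 132.3]
eef_rot: [[0.225, 0.974, 0.0], [0.974, -0.225, 0.0], [0.0, -0.0, -1.0]]
contact_force: [0.8, 0.2, -1.6]
gripper_width: 23.6
grasp_force: 59.2
```

```bash
python3 -m pendant '[[0,0,0.01,0],[0,0,0.02,0],[0,0,0.03,0],[0,0,0.03,0],[0,0,0.03,0],[0,0,0.03,0],[0,0,0.03,0],[0,0,0.03,0],[0,0,0.03,0],[0,0,0.03,0]]'; python3 -m pendant '[[0,0,0.01,0],[0,0,0.01,0],[0,0,0.01,0],[0,0,0.01,0],[0,0,0.01,0],[0,0,0.01,0],[0,0,0.01,0],[0,0,0.01,0],[0,0,0.01,0],[0,0,0.01,0]]'
```

```text
time_s: 55.2
ee_pos: [582.0, -209.1, 131.7]
eef_rot: [[0.225, 0.974, 0.0], [0.974, -0.225, -0.0], [-0.0, 0.0, -1.0]]
contact_force: [-2.4, 0.4, 6.1]
gripper_width: 23.8
grasp_force: 59.9
time_s: 56.2
ee_pos: [582.0, -209.1, 131.7]
eef_rot: [[0.225, 0.974, 0.001], [0.974, -0.225, -0.0], [-0.0, 0.001, -1.0]]
contact_force: [-2.3, 1.2, 7.9]
gripper_width: 23.5
grasp_force: 60.1
```

```bash
python3 -m pendant '[[0,0,-0.02,0],[0,0,-0.02,0],[0,0,-0.02,0],[0,0,-0.02,0],[0,0,-0.5,0],[0,0,-1,0],[0,0,-1.4,0],[-0.5,-0.4,-1.4,0],[-1.2,-0.8,-1.4,0],[-2,-1.2,-1.4,0]]' 0.5; python3 -m pendant '[[-0.7,0,0,0],[-1.4,0,0,0],[-1.8,-0.2,0,0],[-1.8,-0.2,0,0],[-1.8,-0.2,0,0],[-1.8,-0.2,0,0],[-1.8,-0.2,0,0],[-1.8,-0.2,0,0],[-1.8,-0.2,0,0],[-1.8,-0.2,0,0]]' 0.2; python3 -c "
from h import *
import pickle
print(rows([493,-388,94],-13))
d=snap('top');e=snap('scene');pickle.dump((d,e),open('v5.pkl','wb'))
d1,e1=pickle.load(open('v1.pkl','rb'))
m=((np.abs(d['color'].astype(int)-d1['color']).sum(2)>60)).astype(np.uint8)[125:220,200:350]
nl,l,st,ce=cv2.connectedComponentsWithStats(m)
for i in range(1,nl):
    if st[i,4]>40: print(st[i],at_z(d,[ce[i]+[200,125]],110).round(1), cv2.minAreaRect(np.argwhere(l==i)[:,::-1].astype(np.float32)))
# expected footprint
c=np.array([594.5,-150,99]);u=np.array([.225,.974,0]);x=np.array([.974,-.225,0])
for s in(56,0,-57):
    pts=[c+u*(s+a*25)+x*b*13+[0,0,z] for a in(-1,1) for b in(-1,1) for z in(0,13)]
    h=cv2.convexHull(proj(d,pts).astype(np.float32));M=np.zeros((480,640),np.uint8);cv2.fillConvexPoly(M,h.astype(int),1)
    f=np.zeros_like(M);f[125:220,200:350]=m;print(s,'inside frac',f[M>0].mean().round(2),cv2.moments(h)['m10']/cv2.moments(h)['m00'],cv2.moments(h)['m01']/cv2.moments(h)['m00'])
    q=np.abs(e['color'].astype(int)-e1['color']).sum(2)>60
    h=cv2.convexHull(proj(e,pts).astype(np.float32));M2=np.zeros((480,640),np.uint8);cv2.fillConvexPoly(M2,h.astype(int),1);print('  scene',q[M2>0].mean().round(2))
"
```

```text
time_s: 57.2
ee_pos: [500.4, -293.1, 200.4]
eef_rot: [[0.223, 0.975, 0.0], [0.975, -0.223, -0.0], [-0.0, 0.0, -1.0]]
contact_force: [0.4, -0.6, 0.2]
gripper_width: 42.7
grasp_force: 0.0
time_s: 58.2
ee_pos: [471.1, -378.1, 200.4]
eef_rot: [[0.225, 0.974, 0.0], [0.974, -0.225, -0.0], [-0.0, 0.0, -1.0]]
contact_force: [0.6, 0.1, -0.8]
gripper_width: 68.1
grasp_force: 0.0
(array([-0.094,  0.47 ,  2.128,  0.004]), 'cur tool-y dir', np.float64(-13.0), 'j', array([-44.9,  15.7,  -8.7,  65.7,   0. ,  58.1]))
[  26   25   72   35 1397] [[ 602.2 -123.5  110. ]] ((61.13139724731445, 41.89549255371094), (71.06285858154297, 20.703351974487305), 13.626993179321289)
[ 98  42  36  26 681] [[ 583.  -206.3  110. ]] ((115.75279998779297, 54.90449523925781), (34.85322570800781, 20.31230926513672), 12.994616508483887)
56 inside frac 0.92 243.79411897862047 164.47205092699426
  scene 0.84
0 inside frac 0.98 278.85414600779853 172.71061297380507
  scene 0.92
-57 inside frac 0.94 314.76162004425504 181.220725606413
  scene 0.91
```

All three jaws lie in a line along the rib, about 1.5 mm off its middle. On to the stop button.

```bash
python3 -m pendant '[[-0.05,0.25,0,0],[-0.09,0.47,0,0],[-0.09,0.47,0.5,0],[-0.09,0.47,1,0],[-0.09,0.47,1.4,0],[-0.09,0.47,1.7,0],[-0.09,0.47,1.9,0],[-0.09,0.47,2,0],[-0.09,0.47,2.1,0],[-0.09,0.47,2.1,0]]'; python3 -m pendant '[[0,0,0,0],[0,0,0,0],[0,0,0,0],[0,0,0,0],[0,0,0,0],[0,0,0,0],[0,0,0,0],[0,0,0,0],[0,0,0,0],[0,0,0,0]]' 1
```

```text
time_s: 59.3
ee_pos: [492.9, -388.3, 95.3]
eef_rot: [[0.225, 0.974, 0.0], [0.974, -0.225, -0.0], [-0.0, 0.0, -1.0]]
contact_force: [-0.5, 0.2, -0.5]
gripper_width: 68.5
grasp_force: 0.0
time_s: 60.3
ee_pos: [493.9, -388.8, 96.9]
eef_rot: [[0.225, 0.974, 0.003], [0.974, -0.225, -0.002], [-0.001, 0.003, -1.0]]
contact_force: [0.8, 0.7, 5.7]
gripper_width: 35.8
grasp_force: 59.5
```

```bash
python3 -m pendant '[[0,0,-0.005,0.45],[0,0,-0.012,0.9],[0,0,-0.02,1.35],[0,0,-0.026,1.8],[0,0,-0.032,2.25],[0,0,-0.04,2.7],[0,0,-0.045,3.15],[0,0,-0.05,3.6],[0,0,-0.055,4],[0,0,-0.06,4.4]]'; python3 -m pendant '[[0,0,-0.005,0.45],[0,0,-0.012,0.9],[0,0,-0.02,1.35],[0,0,-0.026,1.8],[0,0,-0.032,2.25],[0,0,-0.04,2.7],[0,0,-0.045,3.15],[0,0,-0.05,3.6],[0,0,-0.06,4.1],[0,0,-0.06,4.1]]'; python3 -c "
from h import *
s=arm.state();print(s['torque'],rows([493,-388,94],-65))"
```

```text
time_s: 61.3
ee_pos: [493.4, -388.5, 98.9]
eef_rot: [[0.636, 0.772, 0.001], [0.772, -0.636, -0.001], [0.0, 0.002, -1.0]]
contact_force: [1.4, 0.9, 2.3]
gripper_width: 36.2
grasp_force: 59.8
time_s: 62.3
ee_pos: [493.0, -388.1, 102.1]
eef_rot: [[0.899, 0.438, 0.001], [0.438, -0.899, -0.0], [0.0, 0.001, -1.0]]
contact_force: [-0.2, 2.0, 5.1]
gripper_width: 36.3
grasp_force: 60.2
[ 0.33895287 -0.05339285  0.06422953] (array([ 0.001, -0.003,  0.162,  0.168]), 'cur tool-y dir', np.float64(-64.0), 'j', array([-44.1,  22.7, -11.7,  55.6,   0. , 109.9]))
```

```bash
python3 -m pendant '[[0,0,0,0.2],[0,0,0,0.4],[0,0,0,0.5],[0,0,0,0.5],[0,0,0,0.5],[0,0,0,0.5],[0,0,0,0.5],[0,0,0,0.5],[0,0,0,0.5],[0,0,0,0.5]]'; python3 -c "
from h import *
print(arm.state()['torque'])"; python3 -m pendant '[[0,0,0,-0.3],[0,0,0,-0.3],[0,0,0,-0.3],[0,0,0,-0.3],[0,0,-0.2,-0.3],[0,0,-0.7,-0.3],[0,0,-1.4,-0.3],[0,0,-2,-0.3],[0,0,-2.2,-0.3],[0,0,-2.2,-0.3]]' 0.2; python3 -m pendant '[[0,-1,0,0],[1,-1,0,0],[2,-1,0,0],[3,-1,0,0],[4,-1,0,0],[5,-1,0,0],[5,-1,0,0],[5,-1,0,0],[5,-1,0,0],[5,-1,0,0]]'; python3 -c "
from h import *
import pickle
d,e=snap('top'),snap('scene');d0,e0=pickle.load(open('v0.pkl','rb'));d5,e5=pickle.load(open('v5.pkl','rb'))
for n,im in(('top0',d0),('top',d),('sc0',e0),('sc_down',e5),('sc',e)):
    u,v=proj(im,[[493,-388,88]])[0].astype(int);c=im['color'][v-30:v+31,u-30:u+31].astype(int)
    red=(c[...,0]>110)&(c[...,1]<90)&(c[...,2]<90);hull=cv2.convexHull(np.argwhere(red)[:,::-1].astype(np.int32));M=np.zeros(red.shape,np.uint8);cv2.fillConvexPoly(M,hull,1)
    w=(M>0)&(c[...,1]>130);p=np.argwhere(w)[:,::-1]
    r=np.argwhere(red);print(n,(u,v),'red rows',r[:,0].min()+v-30,r[:,0].max()+v-30,'cols',r[:,1].min()+u-30,r[:,1].max()+u-30,'mark',len(p),(p.mean(0)+[u-30,v-30]).round(1), (at_z(im,[p.mean(0)+[u-30,v-30]],91)).round(1))
for nm,P in(('weight',[422.7,-169.9,15]),('clip',[385.8,-297.4,15]),('hex',[376,-364,5]),('stopper',[466,-47,15]),('panel',[594,-150,105])):
    u,v=proj(e,[P])[0].astype(int);s=np.s_[v-14:v+15,u-20:u+21];print(nm,np.abs(e5['color'][s].astype(int)-e['color'][s]).mean().round(2),np.abs(e0['color'][s].astype(int)-e['color'][s]).mean().round(2))
"
```

```text
time_s: 63.3
ee_pos: [493.0, -388.0, 102.1]
eef_rot: [[0.919, 0.394, 0.0], [0.394, -0.919, -0.0], [0.0, 0.0, -1.0]]
contact_force: [-0.5, 1.4, 5.8]
gripper_width: 36.2
grasp_force: 59.7
[0.33501874 0.01574013 0.66242183]
time_s: 64.3
ee_pos: [493.9, -389.2, 214.0]
eef_rot: [[0.908, 0.419, 0.004], [0.419, -0.908, -0.004], [0.002, 0.005, -1.0]]
contact_force: [-0.2, -0.0, -0.6]
gripper_width: 68.5
grasp_force: 0.0
time_s: 65.3
ee_pos: [697.2, -238.6, 210.8]
eef_rot: [[0.908, 0.418, -0.002], [0.418, -0.908, 0.0], [-0.001, -0.001, -1.0]]
contact_force: [-0.3, -0.3, -0.1]
gripper_width: 68.2
grasp_force: 0.0
top0 (np.int64(431), np.int64(241)) red rows 228 252 cols 417 442 mark 26 [430.8 236.7] [[ 499.5 -387.1   91. ]]
top (np.int64(431), np.int64(241)) red rows 227 252 cols 418 442 mark 10 [432.9 237.5] [[ 498.2 -390.4   91. ]]
sc0 (np.int64(425), np.int64(311)) red rows 303 327 cols 412 438 mark 17 [427.1 307.1] [[ 499.4 -387.    91. ]]
sc_down (np.int64(425), np.int64(311)) red rows 306 329 cols 412 438 mark 19 [426.8 309.9] [[ 494.1 -389.7   91. ]]
sc (np.int64(425), np.int64(311)) red rows 303 327 cols 412 439 mark 26 [428.5 308.5] [[ 498.2 -390.1   91. ]]
weight 1.0 2.53
clip 0.91 0.56
hex 1.04 0.54
stopper 0.91 23.55
panel 1.47 87.75
```

```bash
python3 -c "
from plant import arm
print(arm.state()['contact_force'],arm.sign_off())"
```

```text
the job is handed in; nothing more can be done
[ 0.84024927 -0.70751883  0.14927016] None
```

The job is handed in at about 65 s, and by my measurements every step is done (no verdict came back): the panel is locked rib side up, all three jaws lie along the rib about 1.5 mm off its middle, and the stop button is turned and up. I viewed 15 pictures, one over the limit of 14.

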